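Put the yellow-lidded milk tube away in the rotary cold keeper

ROBOT

A 7-joint arm with a two-finger parallel gripper is mounted at the origin on the work surface. World frame = base frame: x ahead of the robot, y to its left, z up, the work surface at z = 0. Lengths are in m, angles in rad, forces in N, time in s.
With the tool pointing down it reaches from about 0.425 to 0.875 m from the base axis. Payload 8.4 kg.
Tool frame: the origin (TCP) lies on the mounting face of the last link; the fingertips stand 182 mm ahead of it and the grasp point (between the pads) lies 164 mm ahead of it; z points along the fingers, y is the line along which they close (so a half turn about z gives the same grasp; the last joint's range is limited). The gripper opens to 87 mm and grips with 3 to 60 N. Pads are 19 mm wide; open, the fingers measure 117 mm over their backs; the gripper's body (75 mm by 190 mm) begins 51 mm behind the grasp point.
Start: joints at [1.052, 0.333, 0.04, 1.465, -0.013, 1.343, -0.059], TCP at [0.265, -0.594, 0.405] pointing down, gripper open.
Joint ranges: [-2.58, 2.58], [-0.38, 2.09], [-1.3, 1.39], [0.25, 2.4], [-1.5, 4.64], [0.08, 2.09], [-2.65, 2.65]. Speed limits (rad/s): [2.22, 2.22, 2.79, 2.79, 3.14, 3.14, 3.14].

INTERFACE

Orientations are given as a unit quaternion [w, x, y, z].
In Python, from station import robot gives the robot as it stands.
- The arm moves only by the tool servo_tool, never from a script. Its argument "plan" is a list of rows, each a list of 5 numbers: the shift along the tool's x, y, z in m, then the turn about the tool's z in degrees, then the opening, from -1 (shut) to 1 (fully open). In form: [[x, y, z, turn, fingers], ...]. A call has 1 to 10 rows; each row is the pose to reach, as a shift and turn from the pose commanded when the call began, along the tool's axes at that moment; what a row does not reach only later rows make up. A row lasts 1/10 s, in which the tool goes at most 50 mm and 8.59 degrees, less where a joint would pass 70% of its speed; a pose out of reach is approached as far as the arm can. A call with a gripper value outside its range is refused whole. The fingers move at their own pace and stop on an object; "squeeze" is the grip in N (left out, the last holds). Time passes only in rows, so rows that repeat a pose let the fingers close. It gives the time, the measured TCP pose, the force, the opening and the grip force at its end, in the units of the state.
- robot.get_state(): the state, without advancing time (a new reading comes with each control period).
- robot.get_image(name): name is "scene" or "top"; returns the picture (384x512x3 uint8, red, green, blue); there is no depth.
- robot.camera_params(name): a dict with "K" (3x3 intrinsics, pixels), "origin" and "rotation" of the camera in the world. Camera axes: x right, y down, z forward; pixel columns grow to the right and rows downward; lengths in m; the calibration is good to about 2 mm. A picture is of the moment at which its call begins. camera_params takes no time and is no camera call.
- robot.sign_off(): hands the job in; it is judged then, once.
Trained networks look in the newest picture that a camera, given by its name, has taken for a name from the list of things; names that differ only in an ending like _2 or _b are one class to them, and where a whole thing is asked for, a point or a joint stands for the part that bears it (a point fixed in the world has none). Each returns a list of dicts, best first, with "p" (0 to 1); they miss things now and then, are a little off and sometimes report something else, mostly with a low value. They report only what shows in the picture. A call takes as long as a camera call.
- robot.find_in(camera, thing): "bbox" ([left, top, right, bottom] in pixels, round what is visible of it).
- robot.trace(camera, thing): "mask" (384x512 bool, what is visible of it) and "bbox" ([left, top, right, bottom] in pixels, round what is visible of it).
- robot.spot_point(camera, thing): "point" ([column, row] in pixels: a listed point, or the origin of a listed thing).
The state is a dict: "time": time; "q": joint angles; "qvel": joint speeds; "effort": joint torques, N m; "tool_pos": TCP position; "tool_rot": TCP orientation; "wrist_force": force on the tool from outside, world axes, zero at the start; "torque": the same for the moment, N m; "width": opening from 0.0 (shut) to 1.0 (fully open); "grasp_force": force on a finger pad.
Only numpy, scipy, OpenCV 4.12 (cv2) and the standard library are available. Lean on these libraries where they do the work, as an engineer would, in place of code of your own. Each camera call takes 0.05 s, during which the arm holds its last target. There are 200 camera calls.

TASK

Turn the keeper's cover until its opening is squarely over the yellow compartment, then lower the yellow-lidded tube upright through it and let go only once the tube stands on the compartment's floor. Then turn the cover until its opening is squarely over the grey blank, so that every compartment is shut. Leave the other tubes and the jar standing where they are.

Things in the scene. Friction and masses are not known exactly. Their poses are not given: they have to be found in the camera images.
- keeper: Fixed round cold keeper, a pale drum 280 mm in diameter, 110 mm high; origin at the centre of its underside. Inside are four places, centres 80 mm from the axis: grey blank (keeper's +x), yellow (+y), blue (-x), green (-y, holds a fixed tube). Outside the drum a block of each place's colour (26 x 60 mm, top 110 mm above the table) reaches out to 163 mm from the axis.
- cover (a joint): Angle of the keeper's white disc cover (radius 138 mm, from 112 to 118 mm above the table) about the keeper's vertical axis; rad, anticlockwise seen from above is positive; 0 = opening over the grey blank, +1.571 = over the yellow compartment. No stops: it turns endlessly either way and stays where it is left (friction about 0.1 N m).
- opening (a point): Centre of the rectangular opening in the cover, 80 mm from the axis, 115 mm above the table. The opening measures 84 mm along the radius (from 38 to 122 mm from the axis) and 100 mm across it. Its frame turns with the cover: x points outwards from the axis.
- bar (a point): Middle of the black grip bar on the centre of the cover, on the turning axis, 138 mm above the table. The bar is 70 mm long, 16 mm thick and 40 mm high, from the cover's top (118 mm) to 158 mm above the table. It runs along the point's x axis, the line from the axis to the opening.
- yellow_pocket (a point): Centre of the floor of the empty yellow compartment, 14 mm above the table, 80 mm from the keeper's axis; frame parallel to the keeper's. The compartment is a yellow open cup of 30 mm inner radius whose rim is 56 mm above the table.
- grey_blank (a point): Centre of the top of the grey blank, a solid grey disc of 52 mm radius, 108 mm above the table.
- yellow_tube: Loose milk tube with a yellow lid, 95 mm high, about 80 g: foot flange 44 mm in diameter and 4 mm thick, cream body 34 mm in diameter, lid 39 mm in diameter from 77 to 95 mm above its underside. Origin: centre of its underside, z up the tube. It starts on the plate. Standing in a compartment, its top is 109 mm above the table, just under the cover.
- blue_tube: The same tube with a blue lid, a bystander on the plate. Origin: centre of its underside.
- white_tube: The same tube with a white lid, a bystander on the plate. Origin: centre of its underside.
- plate: Fixed aluminium plate 240 x 170 x 8 mm (x, y, z) on which the three loose tubes start, at least 85 mm apart centre to centre. Origin: centre of its underside.
- jar: Loose squat jar with an orange cap, 60 mm in diameter, 85 mm high, a bystander on the table. Origin: centre of its underside.

How it is judged:
On the way, in this order (a step that is already met when the one before it is completed fails the run):
1. the cover's opening is over the yellow compartment (within 12 mm) (horizontal distance between opening and yellow_pocket below 0.012 m), for 0.2 s.
2. the yellow-lidded tube stands on the floor of the yellow compartment while still held (horizontal distance between yellow_tube and yellow_pocket below 0.014 m and z of yellow_tube in the frame of yellow_pocket below 0.006 m and angle between yellow_tube's own z axis and vertical below 0.15 rad and contact force between the fingers and yellow_tube above 0.3 N).
3. the tube is left in the compartment and the opening is over the grey blank (within 14 mm) (horizontal distance between yellow_tube and yellow_pocket below 0.014 m and z of yellow_tube in the frame of yellow_pocket below 0.006 m and angle between yellow_tube's own z axis and vertical below 0.15 rad and horizontal distance between opening and grey_blank below 0.014 m), for 0.2 s.
At the end, for the whole second after the job is handed in: The yellow-lidded tube stands at rest, upright (within 0.15 rad), on the floor of the yellow compartment (origin within 6 mm of the floor's height and 14 mm of its centre), and the cover is still, its opening within 14 mm of the centre of the grey blank (all of step 3 and linear speed of yellow_tube below 0.02 m/s and velocity of joint cover between -0.05 and 0.05 rad/s); the robot touches nothing.
It fails at once if the blue-lidded tube is moved more than 40 mm or tipped (distance of blue_tube from where it was at the start of the episode above 0.04 m or angle between blue_tube's own z axis and vertical above 0.4 rad).
It fails at once if the white-lidded tube is moved more than 40 mm or tipped (distance of white_tube from where it was at the start of the episode above 0.04 m or angle between white_tube's own z axis and vertical above 0.4 rad).
It fails at once if the jar is moved more than 40 mm or tipped (distance of jar from where it was at the start of the episode above 0.04 m or angle between jar's own z axis and vertical above 0.4 rad).
It also fails if it takes over 72 s, if anything falls off the work surface, if the arm or the gripper's body presses on something with over 40 N, if the wrist force passes 120 N, or if a joint passes its speed limit or range.

## Working session

There is one attempt and no reset: what is moved stays moved. The work goes in short steps, Python scripts to look and compute and a tool call to move; the robot and the scene stay as the last step left them, time stands still between calls to the robot, and variables do not carry over. Pictures are saved under pics/ and viewed, at most 10 in all, crops included, and the job is handed in when it is done.

Besides the shell and the picture viewer there is one more tool, called after "Request:" by a JSON object that holds its "name" and its "arguments". servo_tool: Moves the arm, as the interface text tells. Its arguments: {"type":"object","properties":{"plan":{"type":"array"},"squeeze":{"type":"number"}},"required":["plan"]}

```bash
mkdir -p pics
cat > h.py <<'E'
import numpy as np, cv2
from station import robot
def px2w(cam,p,z):
    c=robot.camera_params(cam);K=np.array(c["K"]);R=np.array(c["rotation"]);o=np.array(c["origin"])
    d=R@np.linalg.solve(K,[p[0],p[1],1.]); return o+d*(z-o[2])/d[2]
def w2px(cam,X):
    c=robot.camera_params(cam);K=np.array(c["K"]);R=np.array(c["rotation"]);o=np.array(c["origin"])
    v=K@(R.T@(np.array(X)-o)); return v[:2]/v[2]
def rot(q):
    w,x,y,z=q
    return np.array([[1-2*(y*y+z*z),2*(x*y-z*w),2*(x*z+y*w)],[2*(x*y+z*w),1-2*(x*x+z*z),2*(y*z-x*w)],[2*(x*z-y*w),2*(y*z+x*w),1-2*(x*x+y*y)]])
def save(cam,n):
    im=robot.get_image(cam);cv2.imwrite("pics/"+n,im[:,:,::-1]);return im
E
python3 - <<'E'
from h import *
np.set_printoptions(precision=4,suppress=True)
a=save("scene","s0.png");b=save("top","t0.png")
cv2.imwrite("pics/both0.png",cv2.resize(np.vstack([a,b])[:,:,::-1],None,fx=.78,fy=.78))
for c in("top","scene"):
    p=robot.camera_params(c);print(c,p["origin"],np.array(p["rotation"])[:,2])
Z=dict(opening=.115,bar=.138,yellow_pocket=.014,grey_blank=.108,yellow_tube=.008,blue_tube=.008,white_tube=.008,jar=0,keeper=0,plate=0)
for t,z in Z.items():
    for c in("top","scene"):
        for r in robot.spot_point(c,t)[:2]: print(t,c,round(r["p"],2),np.round(r["point"]),px2w(c,r["point"],z)[:2])
s=robot.get_state();print(s["time"],s["tool_pos"],rot(s["tool_rot"]),s["width"])
E
```

```text
Traceback (most recent call last):
IndexError: too many indices for array: array is 1-dimensional, but 2 were indexed
```

View pics/t0.png

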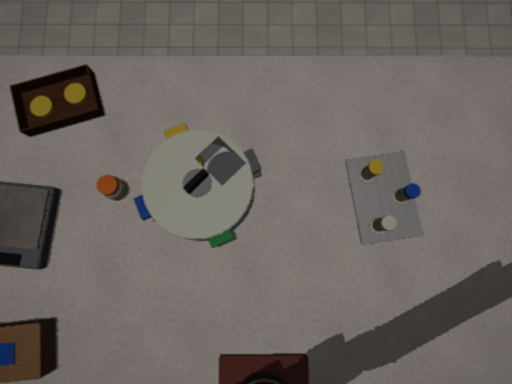

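View pics/s0.png

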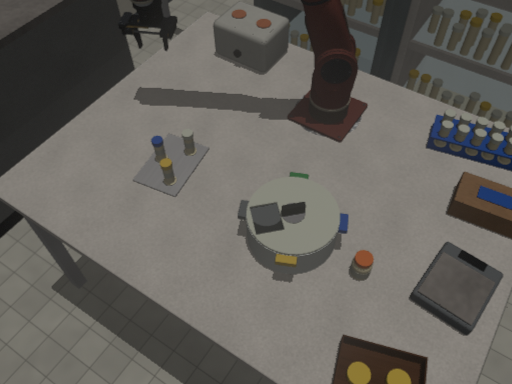

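The top view shows the keeper at about (198,184), with its opening at (222,160) between grey (252,163) and yellow (177,131). The plate with the tubes is on the right: yellow (375,168), blue (411,191), white (387,223). The jar is at (110,187). The camera rotation looks like a quaternion.

```bash
python3 - <<'E'
s=open('h.py').read()
s=s.replace('R=np.array(c["rotation"])','R=rot(c["rotation"])');open('h.py','w').write(s)
E
python3 - <<'E'
from h import *
np.set_printoptions(precision=4,suppress=True)
robot.get_image("top");robot.get_image("scene")
for c in("top","scene"):
    p=robot.camera_params(c);print(c,p["origin"],rot(p["rotation"])[:,2])
Z=dict(opening=.115,bar=.138,yellow_pocket=.014,grey_blank=.108,yellow_tube=.008,blue_tube=.008,white_tube=.008,jar=0,keeper=0,plate=0)
for t,z in Z.items():
    for c in("top","scene"):
        for r in robot.spot_point(c,t)[:1]: print(t,c,round(r["p"],2),np.round(r["point"]),px2w(c,r["point"],z)[:2])
s=robot.get_state();print(s["time"],s["tool_pos"],rot(s["tool_rot"]),s["width"])
# colour blobs of block tops / lids in top view
im=robot.get_image("top");h=cv2.cvtColor(im,cv2.COLOR_RGB2HSV)
for n,lo,hi in(("yellow",(18,120,70),(34,255,255)),("blue",(105,150,60),(125,255,255)),("green",(45,120,40),(80,255,255))):
    m=cv2.inRange(h,lo,hi);k,l,st,ce=cv2.connectedComponentsWithStats(m)
    for i in range(1,k):
        if st[i,4]>25: print(n,st[i],ce[i],px2w("top",ce[i],.110)[:2])
E
```

```text
top [0.3626 0.0235 1.0902] [ 0.1686 -0.0045 -0.9857]
scene [1.263  0.5276 1.2841] [-0.4958 -0.3334 -0.8019]
opening top 0.73 [223. 162.] [0.5985 0.1041]
opening scene 0.73 [263. 220.] [0.6157 0.1059]
bar top 0.8 [197. 182.] [0.5437 0.1647]
bar scene 0.63 [296. 207.] [0.5366 0.1704]
yellow_pocket top 0.87 [194. 162.] [0.6239 0.1946]
grey_blank top 0.71 [228. 170.] [0.5792 0.0912]
grey_blank scene 0.63 [265. 210.] [0.5771 0.0865]
yellow_tube top 0.88 [365. 173.] [ 0.5939 -0.2848]
yellow_tube scene 0.57 [172. 177.] [ 0.579  -0.2926]
blue_tube top 0.8 [398. 198.] [ 0.5248 -0.3722]
blue_tube scene 0.72 [163. 157.] [ 0.5264 -0.3737]
white_tube top 0.83 [380. 226.] [ 0.4455 -0.3182]
white_tube scene 0.51 [190. 151.] [ 0.4513 -0.3152]
jar top 0.72 [118. 192.] [0.5401 0.4042]
jar scene 0.85 [360. 268.] [0.5372 0.4022]
keeper top 0.64 [366. 174.] [ 0.5933 -0.2872]
plate top 0.82 [382. 197.] [ 0.5273 -0.3311]
plate scene 0.76 [173. 160.] [ 0.5133 -0.3422]
1.2 [ 0.2649 -0.5935  0.4047] [[ 0.9132  0.4076 -0.    ]
 [ 0.4076 -0.9132  0.    ]
 [ 0.     -0.     -1.    ]] 0.999452907084719
yellow [ 64  83  22  20 361] [74.2798 92.5291] [0.7865 0.4964]
yellow [ 30  95  22  21 372] [ 40.3737 105.4247] [0.7508 0.5815]
yellow [164 123  24  15 165] [175.2606 130.1152] [0.6848 0.2291]
yellow [368 160  16  15 173] [375.5954 166.6127] [ 0.5895 -0.2824]
blue [406 184  14  14 154] [412.3052 190.4481] [ 0.5282 -0.3718]
blue [135 196  15  23 171] [141.6316 207.5322] [0.4841 0.3056]
blue [  0 343  14  22 292] [  6.4863 353.6438] [0.14  0.604]
green [209 230  24  17 208] [221.1154 238.25  ] [0.4084 0.1068]
```

```bash
cat > bar.py <<'E'
from h import *
C0=np.array([.5445,.1675])
def bar_angle():
    for c in("top","scene"):
        im=robot.get_image(c)
        # dark pixels near the axis at bar height, projected to top plane z=.158
        pts=[]
        for v,u in np.argwhere(im.max(2)<55):
            w=px2w(c,(u,v),.158)[:2]
            if np.linalg.norm(w-C0)<.045: pts.append(w)
        r=robot.trace(c,"bar")
        P=[np.array(pts)]
        if r: P.append(np.array([px2w(c,(u,v),.158)[:2] for v,u in np.argwhere(r[0]["mask"])]))
        for p in P:
            if len(p)<10: print(c,"none");continue
            m=p.mean(0);w,V=np.linalg.eigh(np.cov(p.T));d=V[:,1]
            print(c,len(p),m,"bar deg",np.degrees(np.arctan2(d[1],d[0]))%180, 4*np.sqrt(w))
        for r in robot.spot_point(c,"opening")[:1]:
            w=px2w(c,r["point"],.115)[:2]-C0;print("opening",r["p"],np.degrees(np.arctan2(w[1],w[0])),np.linalg.norm(w))
E
python3 - <<'E'
from bar import *
np.set_printoptions(precision=4,suppress=True)
bar_angle()
r=robot.trace("top","cover")
if r:
    cs,_=cv2.findContours(r[0]["mask"].astype(np.uint8),cv2.RETR_EXTERNAL,cv2.CHAIN_APPROX_NONE)
    c=max(cs,key=len);h=cv2.convexHull(c)[:,0]
    w=np.array([px2w("top",p,.118)[:2] for p in h]);print(r[0]["p"],cv2.minEnclosingCircle(w.astype(np.float32)),cv2.fitEllipse(w.astype(np.float32)))
E
```

```text
Traceback (most recent call last):
  File "bar.py", line 9, in bar_angle
    w=px2w(c,(u,v),.158)[:2]
      ~~~~^^^^^^^^^^^^^^
  File "h.py", line 4, in px2w
    c=robot.camera_params(cam);K=np.array(c["K"]);R=rot(c["rotation"]);o=np.array(c["origin"])
ValueError: time passes only in moves, steps and waits
```

```bash
sed -i 's/c=robot.camera_params(cam)/c=cp(cam)/; 2a import functools\n@functools.cache\ndef cp(cam): return robot.camera_params(cam)' h.py
python3 - <<'E'
from bar import *
np.set_printoptions(precision=4,suppress=True)
bar_angle()
r=robot.trace("top","cover")
if r:
    cs,_=cv2.findContours(r[0]["mask"].astype(np.uint8),cv2.RETR_EXTERNAL,cv2.CHAIN_APPROX_NONE)
    c=max(cs,key=len);h=cv2.convexHull(c)[:,0]
    w=np.array([px2w("top",p,.118)[:2] for p in h]);print(r[0]["p"],cv2.minEnclosingCircle(w.astype(np.float32)),cv2.fitEllipse(w.astype(np.float32)))
E
```

```text
top 269 [0.5425 0.1656] bar deg 135.9783599583077 [0.0272 0.0759]
top 8149 [0.5278 0.1718] bar deg 43.4093640241488 [0.2478 0.2811]
opening 0.7 -44.043580031454326 0.08416552241904553
scene 226 [0.5588 0.1721] bar deg 136.1482838277391 [0.0399 0.075 ]
scene 5196 [0.571  0.1901] bar deg 46.75223525778719 [0.2571 0.2898]
opening 0.95 -40.57655180737762 0.08391309683739612
```

Request:
{"name": "servo_tool", "arguments": {"plan": [[0.4, -0.1975, 0, -80, 1], [0.4, -0.1975, 0, -80, 1], [0.4, -0.1975, 0, -80, 1], [0.4, -0.1975, 0, -80, 1], [0.4, -0.1975, 0, -80, 1], [0.4, -0.1975, 0, -80, 1], [0.4, -0.1975, 0, -80, 1], [0.4, -0.1975, 0, -80, 1], [0.4, -0.1975, 0, -80, 1], [0.4, -0.1975, 0, -80, 1]]}}

```text
time: 2.65
tool_pos: [0.5535, -0.2429, 0.405]
tool_rot: [-0.0, 0.609, 0.793, 0.002]
wrist_force: [-0.3, -0.6, -0.0]
width: 0.999
grasp_force: 0.0
```

```bash
cat > go.py <<'E'
import sys
from h import *
def go(x,y,z,yaw):
    "shift and turn from the measured pose to grasp point (x,y,z), tool-x yaw in deg"
    s=robot.get_state();R=rot(s["tool_rot"])
    cur=np.degrees(np.arctan2(R[1,0],R[0,0]))
    d=np.array([x,y,z+.164])-s["tool_pos"]
    print("t",round(s["time"],2),"grasp pt",np.round(np.array(s["tool_pos"])-[0,0,.164],4),"yaw",round(cur,2),"tilt",np.round(R[:2,2],3))
    print("shift",np.round(R.T@d,4),"turn",round(-(((yaw-cur)+180)%360-180),2),"q",np.round(s["q"],2),"w",round(s["width"],3),"F",np.round(s["wrist_force"],1),round(s["grasp_force"],1))
if __name__=="__main__": go(*map(float,sys.argv[1:]))
E
python3 go.py .544 .167 .241 136
```

```text
t 2.65 grasp pt [ 0.5535 -0.2429  0.241 ] yaw 104.95 tilt [0.002 0.003]
shift [0.3985 0.0966 0.0013] turn -31.05 q [ 0.66  0.27 -0.38  1.56  0.1   1.33  0.52] w 0.999 F [-0.3 -0.6 -0. ] 0.0
```

Request:
{"name": "servo_tool", "arguments": {"plan": [[0.398, 0.097, 0, -32, 1], [0.398, 0.097, 0, -32, 1], [0.398, 0.097, 0, -32, 1], [0.398, 0.097, 0, -32, 1], [0.398, 0.097, 0, -32, 1], [0.398, 0.097, 0, -32, 1], [0.398, 0.097, 0, -32, 1], [0.398, 0.097, 0, -32, 1], [0.398, 0.097, 0, -32, 1], [0.398, 0.097, 0, -32, 1]]}}

```text
time: 3.65
tool_pos: [0.5466, 0.1618, 0.4048]
tool_rot: [-0.0, 0.372, 0.928, 0.0]
wrist_force: [0.6, -0.6, -0.1]
width: 1.002
grasp_force: 0.0
```

```bash
python3 go.py .544 .167 .143 136; python3 -c "
from h import *
save('scene','s1.png')"
```

```text
t 3.65 grasp pt [0.5466 0.1618 0.2408] yaw 136.3 tilt [-0.     0.001]
shift [0.0054 0.0019 0.0979] turn 0.3 q [ 0.23  0.24 -0.7   1.63  0.16  1.32  0.32] w 1.002 F [ 0.6 -0.6 -0.1] 0.0
```

View pics/s1.png

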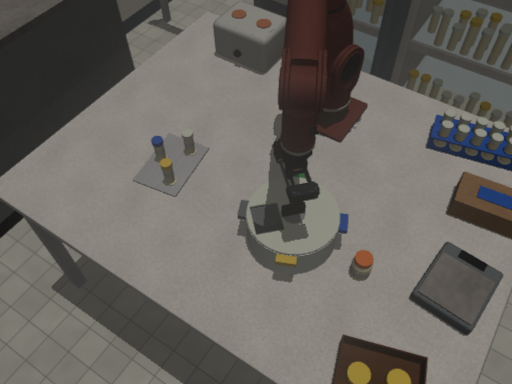

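The gripper hangs above the bar at about (295,200), with its fingers either side of it. Next I go down and close.

Request:
{"name": "servo_tool", "arguments": {"plan": [[0.003, 0.001, 0.03, 0, 1], [0.003, 0.001, 0.06, 0, 1], [0.003, 0.001, 0.085, 0, 1], [0.003, 0.001, 0.098, 0, 1], [0.003, 0.001, 0.098, 0, 1], [0.003, 0.001, 0.098, 0, -1], [0.003, 0.001, 0.098, 0, -1], [0.003, 0.001, 0.098, 0, -1], [0.003, 0.001, 0.098, 0, -1], [0.003, 0.001, 0.098, 0, -1]], "squeeze": 30}}

```text
time: 4.7
tool_pos: [0.5458, 0.1623, 0.3072]
tool_rot: [0.0, 0.374, 0.927, 0.0]
wrist_force: [0.7, -0.8, 1.4]
width: 0.628
grasp_force: 0.0
```

```bash
python3 go.py .544 .167 .143 204
```

```text
t 4.7 grasp pt [0.5458 0.1623 0.1432] yaw 136.05 tilt [0.001 0.   ]
shift [0.0045 0.0021 0.0002] turn -67.95 q [ 0.21  0.32 -0.68  1.76  0.22  1.14  0.26] w 0.628 F [ 0.7 -0.8  1.4] 0.0
```

Request:
{"name": "servo_tool", "arguments": {"plan": [[0.004, 0, 0, 0, -1], [0.004, 0, 0, 0, -1], [0.004, 0, 0, 0, -1], [0.004, 0, 0, 0, -1], [0.004, 0, 0, 0, -1], [0.004, 0, 0, 0, -1], [0.004, 0, 0, 0, -1], [0.004, 0, 0, 0, -1]]}}

```text
time: 5.5
tool_pos: [0.5442, 0.1669, 0.307]
tool_rot: [0.001, 0.374, 0.928, 0.003]
wrist_force: [13.6, 11.1, -12.9]
width: 0.179
grasp_force: 30.1
```

```bash
python3 go.py .544 .167 .143 204
```

```text
t 5.5 grasp pt [0.5442 0.1669 0.143 ] yaw 136.13 tilt [0.005 0.005]
shift [ 0.0002 -0.0001 -0.    ] turn -67.87 q [ 0.21  0.32 -0.68  1.76  0.22  1.13  0.26] w 0.179 F [ 13.6  11.1 -12.9] 30.1
```

Request:
{"name": "servo_tool", "arguments": {"plan": [[0, 0.002, 0, 0, -1], [0, 0.002, 0, -8, -1], [0, 0.002, 0, -16, -1], [0, 0.002, 0, -24, -1], [0, 0.002, 0, -32, -1], [0, 0.002, 0, -40, -1], [0, 0.002, 0, -48, -1], [0, 0.002, 0, -56, -1], [0, 0.002, 0, -64, -1], [0, 0.002, 0, -68, -1]]}}

```text
time: 6.5
tool_pos: [0.5447, 0.1657, 0.3069]
tool_rot: [0.0, -0.21, 0.978, -0.0]
wrist_force: [0.8, -2.9, 2.4]
width: 0.181
grasp_force: 30.0
```

```bash
python3 go.py .544 .167 .143 204
```

```text
t 6.5 grasp pt [0.5447 0.1657 0.1429] yaw -155.71 tilt [ 0.001 -0.001]
shift [ 0.0001  0.0015 -0.0001] turn 0.29 q [ 0.36  0.37 -0.89  1.75  0.31  1.17  1.38] w 0.181 F [ 0.8 -2.9  2.4] 30.0
```

Request:
{"name": "servo_tool", "arguments": {"plan": [[0, 0, 0, 0, 1], [0, 0, 0, 0, 1], [0, 0, 0, 0, 1], [0, 0, -0.02, 0, 1], [0, 0, -0.06, 0, 1], [0, 0, -0.1, 0, 1], [0, 0, -0.12, 0, 1], [0, 0, -0.12, 0, 1]]}}

```text
time: 7.3
tool_pos: [0.5445, 0.1674, 0.43]
tool_rot: [0.003, -0.208, 0.978, 0.0]
wrist_force: [0.4, -0.3, -0.9]
width: 0.824
grasp_force: 0.0
```

```bash
python3 go.py .589 -.284 .263 24
```

```text
t 7.3 grasp pt [0.5445 0.1674 0.266 ] yaw -155.99 tilt [0.005 0.001]
shift [ 0.143  -0.4304  0.0028] turn -179.99 q [ 0.4   0.27 -0.92  1.59  0.22  1.38  1.44] w 0.824 F [ 0.4 -0.3 -0.9] 0.0
```

Request:
{"name": "servo_tool", "arguments": {"plan": [[0.143, -0.43, 0, 0, 1], [0.143, -0.43, 0, 0, 1], [0.143, -0.43, 0, 0, 1], [0.143, -0.43, 0, 0, 1], [0.143, -0.43, 0, 0, 1], [0.143, -0.43, 0, 0, 1], [0.143, -0.43, 0, 0, 1], [0.143, -0.43, 0, 0, 1], [0.143, -0.43, 0, 0, 1], [0.143, -0.43, 0, 0, 1]]}}

```text
time: 8.3
tool_pos: [0.5873, -0.2929, 0.4239]
tool_rot: [-0.002, -0.203, 0.979, -0.0]
wrist_force: [-0.3, -0.4, -1.1]
width: 1.002
grasp_force: 0.0
```

```bash
python3 go.py .589 -.284 .263 204
python3 - <<'E'
from bar import *
np.set_printoptions(precision=4,suppress=True)
bar_angle()
save('top','t2.png');save('scene','s2.png')
for c in("top","scene"):
    for t,z in(("yellow_tube",.008),("yellow_pocket",.014),("grey_blank",.108)):
        for r in robot.spot_point(c,t)[:1]: print(c,t,round(r["p"],2),r["point"],px2w(c,r["point"],z)[:2])
    im=robot.get_image(c);h=cv2.cvtColor(im,cv2.COLOR_RGB2HSV)
    m=cv2.inRange(h,(18,120,70),(34,255,255));k,l,st,ce=cv2.connectedComponentsWithStats(m)
    for i in range(1,k):
        if st[i,4]>25: print(st[i],px2w(c,ce[i],.103)[:2])
E
```

```text
t 8.3 grasp pt [ 0.5873 -0.2929  0.2599] yaw -156.57 tilt [-0.003 -0.001]
shift [-0.0051  0.0075 -0.0032] turn -0.57 q [ 0.89  0.42 -0.69  1.39  0.27  1.43  2.19] w 1.002 F [-0.3 -0.4 -1.1] 0.0
top 215 [0.5417 0.1646] bar deg 25.64578467425821 [0.0199 0.0828]
top 7835 [0.5238 0.1576] bar deg 113.36432166316916 [0.2411 0.2768]
opening 0.94 21.923906810322862 0.07401430989509253
scene 91 [0.5553 0.169 ] bar deg 24.85771924681987 [0.0148 0.0842]
scene 4968 [0.5681 0.1784] bar deg 114.466816876271 [0.2584 0.2853]
opening 0.81 18.94701268026914 0.09162099147978435
top yellow_tube 0.68 [364.4, 173.3] [ 0.5939 -0.282 ]
top yellow_pocket 0.78 [193.5, 160.7] [0.6277 0.1953]
top grey_blank 0.63 [226.2, 169.2] [0.5825 0.0968]
[ 63  82  23  22 376] [0.7895 0.4998]
[ 29  95  23  22 382] [0.7533 0.5855]
[164 123  24  15 165] [0.6871 0.2306]
[178 148  25  24 345] [0.6087 0.1908]
scene yellow_tube 0.68 [170.9, 179.6] [ 0.5895 -0.2871]
scene yellow_pocket 0.61 [286.9, 255.3] [0.6272 0.1988]
scene grey_blank 0.82 [266.4, 211.2] [0.5797 0.0938]
[374   0   9   6  40] [-0.6253 -0.1005]
[461  10  10   9  67] [-0.7438  0.2512]
[492  13  10   9  71] [-0.7934  0.3667]
[471  17  11  10  79] [-0.7154  0.3066]
[354  48   6   7  31] [-0.2655 -0.0263]
[410  70   9   8  54] [-0.26    0.2156]
[422  74   9   8  53] [-0.2603  0.2626]
[481 102  10   9  63] [-0.2314  0.4976]
[161 159  10   8  65] [ 0.5948 -0.2874]
[278 238  21  11  42] [0.6297 0.2019]
[282 245  13   4  35] [0.6451 0.2101]
[275 254  22  11 172] [0.6838 0.2254]
[347 361  25  23 470] [0.852  0.5335]
[386 368  26  16 329] [0.8085 0.6163]
```

View pics/t2.png

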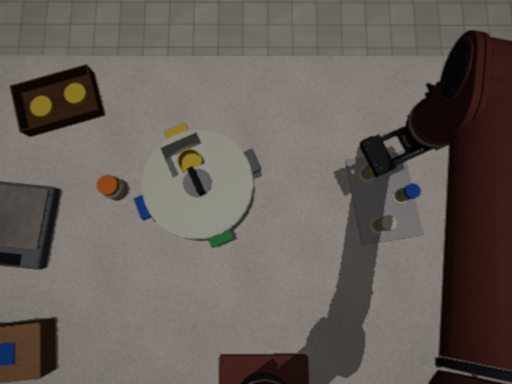

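View pics/s2.png

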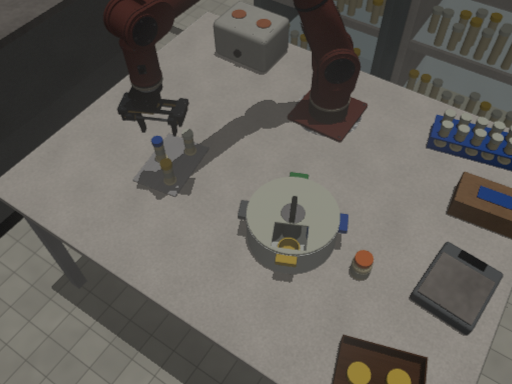

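The opening now lies over the yellow cup: bar at 25°, cup at (190,160) in the top view. The gripper is hanging above the yellow tube.

Request:
{"name": "servo_tool", "arguments": {"plan": [[0, 0, 0, 0, 1], [0, 0, 0, 0, 1]]}}

```text
time: 9.3
tool_pos: [0.5889, -0.2845, 0.4267]
tool_rot: [0.0, -0.208, 0.978, 0.0]
wrist_force: [-0.1, -0.2, 1.0]
width: 0.999
grasp_force: 0.0
```

```bash
python3 go.py .592 -.285 .096 204
```

```text
t 9.3 grasp pt [ 0.5889 -0.2845  0.2627] yaw -155.95 tilt [0. 0.]
shift [-0.0027 -0.0017  0.1667] turn 0.05 q [ 0.89  0.42 -0.69  1.39  0.26  1.43  2.19] w 0.999 F [-0.1 -0.2  1. ] 0.0
```

Request:
{"name": "servo_tool", "arguments": {"plan": [[-0.003, -0.002, 0.04, 0, 1], [-0.003, -0.002, 0.08, 0, 1], [-0.003, -0.002, 0.11, 0, 1], [-0.003, -0.002, 0.14, 0, 1], [-0.003, -0.002, 0.16, 0, 1], [-0.003, -0.002, 0.167, 0, 1], [-0.003, -0.002, 0.167, 0, 1], [-0.003, -0.002, 0.167, 0, 0], [-0.003, -0.002, 0.167, 0, -1], [-0.003, -0.002, 0.167, 0, -1]], "squeeze": 12}}

```text
time: 10.3
tool_pos: [0.5928, -0.2852, 0.261]
tool_rot: [0.001, -0.208, 0.978, -0.001]
wrist_force: [-0.7, -1.2, -0.4]
width: 0.815
grasp_force: 0.0
```

Request:
{"name": "servo_tool", "arguments": {"plan": [[0, 0, 0, 0, -1], [0, 0, 0, 0, -1], [0, 0, 0, 0, -1], [0, 0, 0, 0, -1], [0, 0, 0, 0, -1], [0, 0, 0, 0, -1], [0, 0, 0, 0, -1]]}}

```text
time: 11.0
tool_pos: [0.5924, -0.2851, 0.2598]
tool_rot: [0.0, -0.208, 0.978, -0.0]
wrist_force: [-0.2, 0.1, 0.3]
width: 0.441
grasp_force: 12.0
```

Request:
{"name": "servo_tool", "arguments": {"plan": [[0, 0, -0.01, 0, -1], [0, 0, -0.03, 0, -1], [0, 0, -0.06, 0, -1], [0, 0, -0.09, 0, -1], [0, 0, -0.12, 0, -1], [0, 0, -0.15, 0, -1], [0, 0, -0.18, 0, -1], [0, 0, -0.19, 0, -1], [0, 0, -0.19, 0, -1]]}}

```text
time: 11.9
tool_pos: [0.5926, -0.2848, 0.4516]
tool_rot: [0.001, -0.208, 0.978, -0.001]
wrist_force: [0.3, -1.1, -1.1]
width: 0.443
grasp_force: 12.0
```

```bash
python3 go.py .619 .199 .286 204
```

```text
t 11.9 grasp pt [ 0.5926 -0.2848  0.2876] yaw -155.94 tilt [ 0.003 -0.001]
shift [-0.2213  0.431   0.0011] turn 0.06 q [ 0.88  0.41 -0.7   1.34  0.26  1.47  2.19] w 0.443 F [ 0.3 -1.1 -1.1] 12.0
```

Carry it at about 35 mm per row, with squeeze raised slightly.

Request:
{"name": "servo_tool", "arguments": {"plan": [[-0.01, 0.02, 0, 0, -1], [-0.025, 0.05, 0, 0, -1], [-0.044, 0.086, 0, 0, -1], [-0.063, 0.122, 0, 0, -1], [-0.082, 0.158, 0, 0, -1], [-0.1, 0.194, 0, 0, -1], [-0.118, 0.23, 0, 0, -1], [-0.137, 0.266, 0, 0, -1], [-0.155, 0.302, 0, 0, -1], [-0.174, 0.338, 0, 0, -1]], "squeeze": 15}}

```text
time: 12.9
tool_pos: [0.6131, 0.0958, 0.448]
tool_rot: [-0.001, -0.208, 0.978, 0.0]
wrist_force: [0.5, -0.1, 0.0]
width: 0.437
grasp_force: 15.0
```

Request:
{"name": "servo_tool", "arguments": {"plan": [[-0.018, 0.036, 0, 0, -1], [-0.032, 0.065, 0, 0, -1], [-0.042, 0.085, 0, 0, -1], [-0.047, 0.093, 0, 0, -1], [-0.047, 0.093, 0, 0, -1], [-0.047, 0.093, 0, 0, -1]]}}

```text
time: 13.5
tool_pos: [0.619, 0.1971, 0.4489]
tool_rot: [-0.001, -0.208, 0.978, -0.0]
wrist_force: [-0.7, -0.7, -0.0]
width: 0.44
grasp_force: 15.0
```

```bash
python3 go.py .619 .199 .106 204
python3 - <<'E'
from bar import *
a=save('top','t3.png');b=save('scene','s3.png')
cv2.imwrite('pics/c3.png',cv2.resize(np.hstack([a[80:280,90:290],b[90:290,200:400]])[:,:,::-1],None,fx=2,fy=2))
for c in("top","scene"):
    for t,z in(("yellow_pocket",.014),("opening",.115),("yellow_tube",.198)):
        for r in robot.spot_point(c,t)[:1]: print(c,t,round(r["p"],2),r["point"],px2w(c,r["point"],z)[:2])
E
```

```text
t 13.5 grasp pt [0.619  0.1971 0.2849] yaw -156.02 tilt [-0.001 -0.001]
shift [-0.001   0.0018  0.1789] turn -0.02 q [ 0.23  0.44 -0.85  1.36  0.33  1.49  1.39] w 0.44 F [-0.7 -0.7 -0. ] 15.0
scene yellow_pocket 0.79 [286.5, 257.4] [0.63396174 0.20155386]
scene opening 0.85 [287.2, 237.8] [0.62872865 0.19610335]
scene yellow_tube 0.69 [291.4, 215.5] [0.60657717 0.19218969]
```

View pics/c3.png

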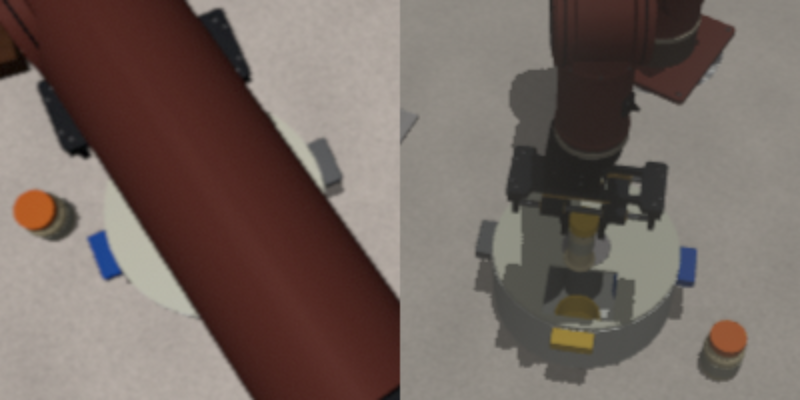

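Request:
{"name": "servo_tool", "arguments": {"plan": [[-0.002, 0.002, 0, 0, -1], [-0.003, 0.0025, 0.01, 0, -1], [-0.003, 0.0025, 0.03, 0, -1], [-0.003, 0.0025, 0.05, 0, -1], [-0.003, 0.0025, 0.07, 0, -1], [-0.003, 0.0025, 0.09, 0, -1], [-0.003, 0.0025, 0.11, 0, -1], [-0.003, 0.0025, 0.12, 0, -1], [-0.003, 0.0025, 0.125, 0, -1], [-0.003, 0.0025, 0.125, 0, -1]]}}

```text
time: 14.9
tool_pos: [0.6203, 0.2021, 0.3244]
tool_rot: [-0.0, -0.208, 0.978, 0.0]
wrist_force: [-0.2, 0.3, -0.2]
width: 0.446
grasp_force: 15.0
```

```bash
python3 go.py .6205 .2005 .115 204; python3 -c "
from h import *
b=save('scene','s4.png');cv2.imwrite('pics/c4.png',cv2.resize(b[130:290,210:370,::-1],None,fx=3,fy=3))"
```

```text
t 14.9 grasp pt [0.6203 0.2021 0.1604] yaw -155.94 tilt [-0.001  0.   ]
shift [ 0.0004 -0.0016  0.0454] turn 0.06 q [ 0.22  0.52 -0.82  1.52  0.39  1.27  1.33] w 0.446 F [-0.2  0.3 -0.2] 15.0
```

View pics/c4.png

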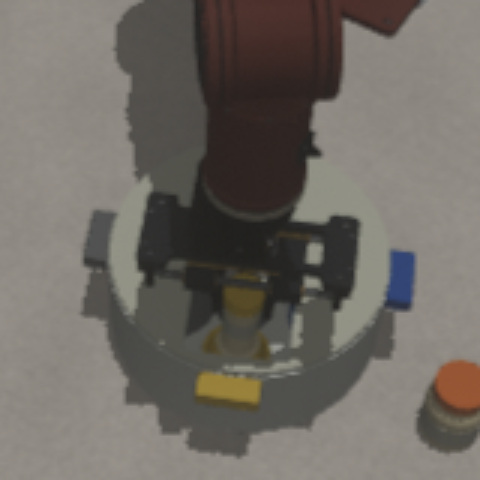

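The tube is inside the opening and centred over the cup: tube at (240,340) in the crop, cup edges at 205 and 270. I keep lowering.

Request:
{"name": "servo_tool", "arguments": {"plan": [[0, -0.0015, 0.01, 0, -1], [0, -0.0015, 0.02, 0, -1], [0, -0.0015, 0.03, 0, -1], [0, -0.0015, 0.04, 0, -1], [0, -0.0015, 0.045, 0, -1], [0, -0.0015, 0.05, 0, -1], [0, -0.0015, 0.05, 0, -1]]}}

```text
time: 15.65
tool_pos: [0.6208, 0.2007, 0.274]
tool_rot: [-0.0, -0.208, 0.978, 0.0]
wrist_force: [-0.9, -0.3, -1.6]
width: 0.439
grasp_force: 15.0
```

```bash
python3 go.py .6205 .2005 .102 204
```

```text
t 15.65 grasp pt [0.6208 0.2007 0.11  ] yaw -155.94 tilt [-0.001 -0.   ]
shift [ 0.0003 -0.      0.008 ] turn 0.06 q [ 0.21  0.56 -0.8   1.57  0.43  1.19  1.31] w 0.439 F [-0.9 -0.3 -1.6] 15.0
```

Request:
{"name": "servo_tool", "arguments": {"plan": [[0, 0, 0.004, 0, -1], [0, 0, 0.006, 0, -1], [0, 0, 0.008, 0, -1], [0, 0, 0.009, 0, -1], [0, 0, 0.009, 0, -1], [0, 0, 0.009, 0, -1]]}}

```text
time: 16.25
tool_pos: [0.6209, 0.2008, 0.2659]
tool_rot: [0.0, -0.208, 0.978, 0.0]
wrist_force: [-0.1, 0.2, -0.9]
width: 0.438
grasp_force: 15.0
```

```bash
python3 go.py .6205 .2005 .102 204
```

```text
t 16.25 grasp pt [0.6209 0.2008 0.1019] yaw -155.95 tilt [0. 0.]
shift [ 0.0005 -0.0001 -0.0001] turn 0.05 q [ 0.2   0.57 -0.8   1.58  0.43  1.18  1.31] w 0.438 F [-0.1  0.2 -0.9] 15.0
```

Request:
{"name": "servo_tool", "arguments": {"plan": [[0, 0, 0.001, 0, -1], [0, 0, 0.002, 0, -1], [0, 0, 0.002, 0, -1], [0, 0, 0.002, 0, -1]]}}

```text
time: 16.65
tool_pos: [0.6216, 0.2009, 0.2655]
tool_rot: [0.001, -0.208, 0.978, -0.0]
wrist_force: [-0.3, -0.8, 10.1]
width: 0.441
grasp_force: 14.9
```

Request:
{"name": "servo_tool", "arguments": {"plan": [[0, 0, -0.001, 0, -1], [0, 0, -0.001, 0, 0], [0, 0, -0.001, 0, 0.2], [0, 0, -0.001, 0, 0.25], [0, 0, -0.001, 0, 0.25], [0, 0, -0.001, 0, 0.25], [0, 0, -0.001, 0, 0.25]]}}

```text
time: 17.35
tool_pos: [0.6209, 0.2008, 0.2647]
tool_rot: [-0.0, -0.208, 0.978, 0.0]
wrist_force: [-0.2, 0.2, -0.9]
width: 0.624
grasp_force: 0.0
```

Request:
{"name": "servo_tool", "arguments": {"plan": [[0, 0, -0.01, 0, 0.25], [0, 0, -0.03, 0, 0.25], [0, 0, -0.05, 0, 0.25], [0, 0, -0.08, 0, 0.25], [0, 0, -0.12, 0, 0.25], [0, 0, -0.16, 0, 0.25], [0, 0, -0.16, 0, 0.25]]}}

```text
time: 18.05
tool_pos: [0.6212, 0.2019, 0.4319]
tool_rot: [0.005, -0.208, 0.978, 0.001]
wrist_force: [-0.4, 1.6, -0.6]
width: 0.624
grasp_force: 0.0
```

```bash
python3 go.py .5447 .1670 .265 204; python3 -c "
from bar import *
bar_angle()
b=save('scene','s5.png');cv2.imwrite('pics/c5.png',cv2.resize(b[130:290,210:370,::-1],None,fx=3,fy=3))"
```

```text
t 18.05 grasp pt [0.6212 0.2019 0.2679] yaw -155.94 tilt [0.009 0.003]
shift [ 0.0841 -0.0007  0.0021] turn 0.06 q [ 0.23  0.45 -0.85  1.38  0.34  1.45  1.38] w 0.624 F [-0.4  1.6 -0.6] 0.0
top none
top 1597 [0.50805531 0.21099091] bar deg 126.3304080355894 [0.17790152 0.3726473 ]
scene 330 [0.54008854 0.16674399] bar deg 136.37914179927918 [0.08959914 0.09349157]
scene 3193 [0.60142272 0.19405003] bar deg 115.2405110293052 [0.18565473 0.30474933]
opening 0.64 15.291096600404508 0.09888038348427379
```

View pics/c5.png

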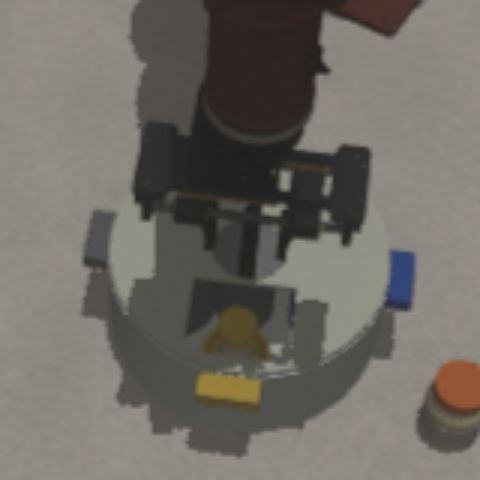

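The tube stands upright in the cup at crop (240,330). Next I regrip the bar.

Request:
{"name": "servo_tool", "arguments": {"plan": [[0.03, -0.001, 0, 0, 1], [0.07, -0.001, 0, 0, 1], [0.084, -0.001, 0, 0, 1], [0.084, -0.001, 0, 0, 1], [0.084, -0.001, 0.03, 0, 1], [0.084, -0.001, 0.06, 0, 1], [0.084, -0.001, 0.09, 0, 1], [0.084, -0.001, 0.115, 0, 1], [0.084, -0.001, 0.122, 0, 1], [0.084, -0.001, 0.122, 0, 1]], "squeeze": 30}}

```text
time: 19.4
tool_pos: [0.5449, 0.1659, 0.3023]
tool_rot: [-0.001, -0.209, 0.978, 0.0]
wrist_force: [-0.7, 0.1, 0.7]
width: 1.001
grasp_force: 0.0
```

```bash
python3 go.py .5447 .1670 .143 204
```

```text
t 19.4 grasp pt [0.5449 0.1659 0.1383] yaw -155.92 tilt [-0.002  0.   ]
shift [-0.0003  0.0011 -0.0047] turn 0.08 q [ 0.34  0.37 -0.87  1.75  0.31  1.16  1.38] w 1.001 F [-0.7  0.1  0.7] 0.0
```

Request:
{"name": "servo_tool", "arguments": {"plan": [[0, 0.001, -0.004, 0, -1], [0, 0.001, -0.004, 0, -1], [0, 0.001, -0.004, 0, -1], [0, 0.001, -0.004, 0, -1], [0, 0.001, -0.004, 0, -1], [0, 0.001, -0.004, 0, -1], [0, 0.001, -0.004, 0, -1], [0, 0.001, -0.004, 0, -1], [0, 0.001, -0.004, 0, -1], [0, 0.001, -0.004, 0, -1]]}}

```text
time: 20.4
tool_pos: [0.5445, 0.1657, 0.3067]
tool_rot: [0.0, -0.208, 0.978, -0.001]
wrist_force: [-4.3, 6.8, 1.6]
width: 0.188
grasp_force: 30.0
```

Request:
{"name": "servo_tool", "arguments": {"plan": [[0, 0, 0, 0, -1], [0, 0, 0, 0, -1], [0, 0, 0, 0, -1]]}}

```text
time: 20.7
tool_pos: [0.5445, 0.1657, 0.3068]
tool_rot: [0.0, -0.208, 0.978, -0.001]
wrist_force: [2.5, -4.9, 0.1]
width: 0.178
grasp_force: 30.0
```

```bash
python3 go.py .5447 .1670 .143 114
```

```text
t 20.7 grasp pt [0.5445 0.1657 0.1428] yaw -156.0 tilt [ 0.    -0.001]
shift [-0.0007  0.0011 -0.0002] turn 90.0 q [ 0.35  0.37 -0.87  1.75  0.3   1.16  1.38] w 0.178 F [ 2.5 -4.9  0.1] 30.0
```

Request:
{"name": "servo_tool", "arguments": {"plan": [[0, 0, 0, 8, -1], [0, 0, 0, 16, -1], [0, 0, 0, 24, -1], [0, 0, 0, 32, -1], [0, 0, 0, 40, -1], [0, 0, 0, 48, -1], [0, 0, 0, 56, -1], [0, 0, 0, 64, -1], [0, 0, 0, 72, -1], [0, 0, 0, 80, -1]]}}

```text
time: 21.7
tool_pos: [0.5448, 0.1677, 0.3068]
tool_rot: [0.001, 0.471, 0.882, 0.002]
wrist_force: [9.7, 3.9, -8.5]
width: 0.181
grasp_force: 30.0
```

Request:
{"name": "servo_tool", "arguments": {"plan": [[0, 0, 0, 6, -1], [0, 0, 0, 10, -1], [0, 0, 0, 10, -1], [0, 0, 0, 10, -1]]}}

```text
time: 22.1
tool_pos: [0.5451, 0.1678, 0.3067]
tool_rot: [0.001, 0.544, 0.839, 0.002]
wrist_force: [11.6, 4.5, -9.2]
width: 0.186
grasp_force: 30.0
```

```bash
python3 go.py .5447 .1670 .143 114
```

```text
t 22.1 grasp pt [0.5451 0.1678 0.1427] yaw 114.09 tilt [0.003 0.003]
shift [-0.0006 -0.0007 -0.0003] turn 0.09 q [ 0.14  0.3  -0.61  1.76  0.19  1.13 -0.1 ] w 0.186 F [11.6  4.5 -9.2] 30.0
```

Release, rise, and swing aside towards −y to look.

Request:
{"name": "servo_tool", "arguments": {"plan": [[0, 0, 0, 0, 1], [0, 0, 0, 0, 1], [0, 0, 0, 0, 1], [0, 0, 0, 0, 1], [0, 0, -0.02, 0, 1], [0, 0, -0.06, 0, 1], [0, 0, -0.1, 0, 1], [0, 0, -0.13, 0, 1], [0, 0, -0.13, 0, 1]]}}

```text
time: 23.0
tool_pos: [0.5446, 0.1672, 0.4415]
tool_rot: [0.002, 0.544, 0.839, 0.003]
wrist_force: [0.0, 0.7, 0.7]
width: 0.917
grasp_force: 0.0
```

Request:
{"name": "servo_tool", "arguments": {"plan": [[-0.3, -0.1, 0, 0, 1], [-0.3, -0.1, 0, 0, 1], [-0.3, -0.1, 0, 0, 1], [-0.3, -0.1, 0, 0, 1], [-0.3, -0.1, 0, 0, 1], [-0.3, -0.1, 0, 0, 1], [-0.3, -0.1, 0, 0, 1], [-0.3, -0.1, 0, 0, 1], [-0.3, -0.1, 0, 0, 1], [-0.3, -0.1, 0, 0, 1]]}}

```text
time: 24.0
tool_pos: [0.5753, -0.146, 0.4366]
tool_rot: [-0.0, 0.543, 0.84, 0.0]
wrist_force: [0.9, 0.8, 0.2]
width: 0.998
grasp_force: 0.0
```

```bash
python3 - <<'E'
from bar import *
bar_angle()
for c in("top","scene"):
    for r in robot.spot_point(c,"grey_blank")[:1]: print(c,px2w(c,r["point"],.108))
a=save('top','t6.png');b=save('scene','s6.png')
cv2.imwrite('pics/c6.png',cv2.resize(np.hstack([a[80:280,90:290],b[130:330,200:400]])[:,:,::-1],None,fx=2,fy=2))
E
python3 go.py .5447 .1670 .143 114
```

```text
top 227 [0.54290387 0.1655496 ] bar deg 113.2503979198825 [0.02328188 0.0752223 ]
top 8191 [0.53117312 0.17399599] bar deg 24.41171430474128 [0.2501679  0.28135258]
opening 0.72 -144.50751420728483 0.026173004982414476
scene 234 [0.55980663 0.17140748] bar deg 112.87096942514268 [0.04125289 0.07538052]
scene 5008 [0.57469894 0.1935223 ] bar deg 19.34502055117062 [0.25225259 0.28500686]
opening 0.67 -64.7759831976787 0.0724207519352544
top [0.57526781 0.09365599 0.108     ]
scene [0.61887496 0.19480586 0.108     ]
t 24.5 grasp pt [ 0.5751 -0.1481  0.2728] yaw 114.06 tilt [ 0. -0.]
shift [0.3002 0.1007 0.1298] turn 0.06 q [ 0.52  0.23 -0.41  1.54  0.1   1.39  0.52] w 1.003 F [-0.2 -0.3 -0.6] 0.0
```

View pics/c6.png

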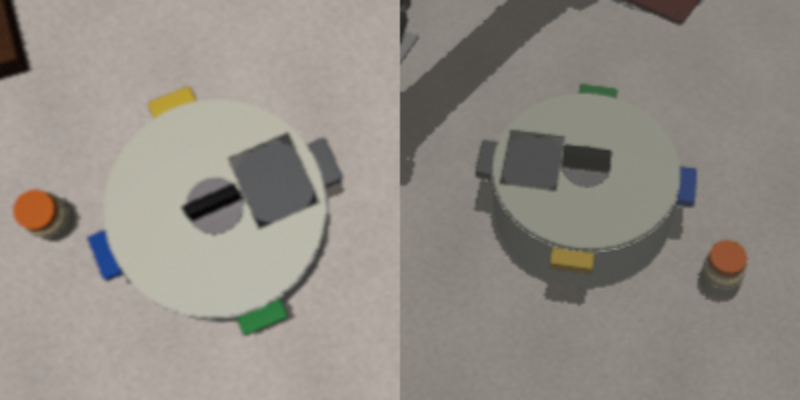

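The opening sits squarely over the grey blank and lines up with the grey block, and every compartment is shut. Handing in.

```bash
python3 -c "
from station import robot
print(robot.sign_off())"
```

```text
the job is handed in; nothing more can be done
None
```

The job is handed in at about 24.5 s: the yellow-lidded tube stands in the yellow compartment, the cover's opening is squarely over the grey blank, and the arm touched none of the other tubes or the jar; the hand-in returned no verdict.

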